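Load a brake on the tilted test stand

TASK

Take the brake with the yellow band from the carton and put it in the tilted nest of the test stand. Pressing gently, turn it to and fro until its groove drops fully home over the brass drive tongue, then turn it clockwise (looking down into the nest) until the spindle reaches its stop, and let go, leaving the brake seated in the nest. Leave the other brakes where they stand.

Things in the scene. Friction and masses are not known exactly. Their poses are not given: they have to be found in the camera images.
- brake_grip (a point): Grip stub of the wanted brake, the only one of four with a YELLOW band and disc. Stub: aluminium, 36 mm long in x, 30 mm wide in y (two parallel flats to grip), 38 mm high, on a steel drum 66 mm in diameter, 36 mm high; 0.3 to 0.65 kg. Point: stub centre on the drum's axis, 19 mm below the top, 19 mm above the drum, 55 mm above the foot. z up. Stands on the carton in any of 4 places, any yaw.
- brake_foot (a point): Centre of the wanted brake's underside, axes as brake_grip. One straight groove crosses the underside along x through the whole diameter, 14 mm wide, 12 mm deep; it fits the tongue either way round.
- nest_center (a point): Centre of the nest's floor on the test stand (dark disc 62 mm across, top of the spindle), 125 mm above the table; fixed. z: nest axis, out of the nest, tilted 25 degrees from vertical towards the robot's side; x uphill, away from the robot; y level. Seated brake: foot on this floor, brake_grip 55 mm above it. A round plate of 56 mm radius surrounds it, 2.5 mm lower.
- nest_pins (a point): On the nest's axis, 28 mm above its floor, axes as nest_center: level of the round tops of six steel pins, 10 mm in diameter, that stand around the floor and leave a clear circle of 69 mm for the drum. They and the rest of the stand stay below the top of a seated drum.
- tongue_top (a point): On the nest's axis 10 mm above its floor, axes fixed as nest_center: top of the brass drive tongue (40 mm long, 10 thick, 10 high, round top). Its direction is NOT measured: at spindle 0 within 0.55 rad either way of the nest's x; see or feel it. It turns with the spindle. Out of line, the brake rides on top, guided by the pins; nearly in line it sinks a few mm, in line to 0.08 rad it drops 10.
- spindle (a joint): Turn of the spindle with its tongue, rad, growing clockwise looking down into the nest. Starts between 0 and 0.1, stop at 0.8 (red pointer below the plate goes from a white mark to a green one). It stays where it is left; turning it takes about 0.25 N m, more than light rubbing on the tongue gives.
- spare_a_grip (a point): Spare brake of the same shape and size as the wanted one, but with a BLACK band and a black disc under the stub. Point at the centre of its grip stub, 19 mm below the stub's top. Leave it alone.
- spare_b_grip (a point): Spare brake of the same shape and size as the wanted one, but with a BLACK band and a black disc under the stub. Point at the centre of its grip stub, 19 mm below the stub's top. Leave it alone.
- spare_c_grip (a point): Spare brake of the same shape and size as the wanted one, but with a BLACK band and a black disc under the stub. Point at the centre of its grip stub, 19 mm below the stub's top. Leave it alone.
- carton: Closed flat cardboard carton 250 x 250 mm, 55 mm high, which will not move; the brakes stand on its top about 112 mm apart in a square. Origin: centre of its underside, on the table; x and y along its sides.
Not all that is in view belongs to the job. What is shaped like the part that bears brake_grip but pink is not meant.

How it is judged:
By the outcome, as a careful person would: the job done as asked, in the order asked, and still so for the second after the job is handed in, with the robot touching nothing.
It also fails if it takes over 67 s, if anything falls off the work surface, if the arm or the gripper's body presses on something with over 40 N, if the wrist force passes 120 N, or if a joint passes its speed limit or range.

ROBOT

A 6-joint arm with a two-finger parallel gripper is mounted at the origin on the work surface. World frame = base frame: x ahead of the robot, y to its left, z up, the work surface at z = 0. Lengths are in m, angles in rad, forces in N, time in s.
With the tool pointing down it reaches from about 0.35 to 0.775 m from the base axis. Payload 7.3 kg.
Tool frame: the origin (TCP) lies on the centre line of the jaws, within the pads' length; the fingertips stand 14 mm ahead of it and the grasp point (between the pads) lies 5 mm behind it; z points along the fingers, y is the direction in which the jaws open and shut (so a half turn about z gives the same grasp; the last joint's range is limited). The gripper opens to 92 mm and grips with 3 to 60 N. Pads are 19 mm wide; open, the fingers measure 130 mm over their backs; the gripper's body (75 mm by 190 mm) begins 47 mm behind the grasp point.
Start: joints at [-1.482, 0.342, 1.524, -0, 1.275, -0.146], TCP at [0.122, -0.511, 0.241] pointing down, gripper open.
Joint ranges: [-2.53, 2.53], [-0.77, 2.02], [0.04, 2.7], [-1, 4.14], [0.28, 2.66], [-3.11, 3.11]. Speed limits (rad/s): [2.57, 2.57, 3.14, 3.14, 3.14, 3.14].

INTERFACE

Orientations are given as [roll, pitch, yaw] about the fixed x, y, z axes, in that order (R = Rz(yaw) Ry(pitch) Rx(roll)).
In Python, from cell import telemetry, cams, robot gives the robot as it stands.
- The arm moves only by the tool servo_tool, never from a script. Its argument "targets" is text: rows parted by semicolons, each of 4 numbers parted by spaces: the shift along the tool's x, y, z in mm, then the turn about the tool's z in rad. In form: x y z yaw; .... A call has 1 to 20 rows; each row shifts and turns the pose as measured when the row begins, along the tool's axes as they then stand; what a row does not reach is not made up. A row lasts 1/8 s, in which the tool goes at most 62.5 mm and 10.7 degrees, less where a joint would pass 70% of its speed; a pose out of reach is approached as far as the arm can. A call with a gripper value outside its range is refused whole. "hand" is the opening, from 0 (shut) to 1 (fully open), set as the call begins (left out, the last holds). The fingers move at their own pace and stop on an object; "squeeze" is the grip in N (left out, the last holds). Time passes only in rows, so rows that do not move let the fingers close. It gives the time, the measured TCP pose, the force and the opening at its end, in the units of the state.
- telemetry.observe(): the state, without advancing time (a new reading comes with each control period).
- cams.read_camera(name): name is "scene" or "top" or "wrist"; returns a dict with "color" (400x640x3 uint8, red, green, blue), "K" (3x3 intrinsics, pixels), "R" (3x3) and "t" (3): a world point X has camera coordinates R X + t. Camera axes: x right, y down, z forward; pixel columns grow to the right and rows downward; lengths in m; the calibration is good to about 2 mm. A picture is of the moment at which its call begins. There is no depth.
- robot.hand_in(): hands the job in, once; it reports no verdict.
Trained networks look in a picture, given as the dict that the camera call returned (one of the last four; its "shot" number tells which), for a name from the list of things; names that differ only in an ending like _2 or _b are one class to them, and where a whole thing is asked for, a point or a joint stands for the part that bears it (a point fixed in the world has none). Each returns a list of dicts, best first, with "score" (0 to 1); they miss things now and then, are a little off and sometimes report something else, mostly with a low value. They report only what shows in the picture. A call takes as long as a camera call. They do not tell look-alikes from the thing itself.
- cams.cut_out(picture, query): "region" (400x640 bool, what is visible of it) and "extent" ([centre column, centre row, width, height] in pixels, round what is visible of it).
The state is a dict: "time": time; "qpos": joint angles; "qvel": joint speeds; "joint_efforts": joint torques, N m; "tool_pos": TCP position; "tool_rot": TCP orientation; "contact_force": force on the tool from outside, world axes, zero at the start; "torque": the same for the moment, N m; "opening": finger opening in m.
Only numpy, scipy, OpenCV 4.12 (cv2) and the standard library are available. Lean on these libraries where they do the work, as an engineer would, in place of code of your own. Each camera call takes 0.05 s, during which the arm holds its last target.

## Working session

There is one attempt and no reset: what is moved stays moved. The work goes in short steps, Python scripts to look and compute and a tool call to move; the robot and the scene stay as the last step left them, time stands still between calls to the robot, and variables do not carry over. Pictures are saved under pics/ and viewed, and the job is handed in when it is done.

Besides the shell and the picture viewer there is one more tool, called after "Emit:" as name(argument=value, ...) on one line, values as JSON. servo_tool: Moves the arm, as the interface text tells. Its arguments: {"type":"object","properties":{"targets":{"type":"string"},"hand":{"type":"number"},"squeeze":{"type":"number"}},"required":["targets"]}

```bash
ls; mkdir -p pics; python3 - <<'E'
from cell import telemetry,cams,robot
import cv2,pickle
o=telemetry.observe();print(o)
for n in ["scene","top","wrist"]:
    p=cams.read_camera(n);pickle.dump(p,open(f"pics/{n}0.pkl","wb"))
    cv2.imwrite(f"pics/{n}0.png",p["color"][:,:,::-1]);print(n,p["K"].tolist(),p["R"].tolist(),p["t"].tolist())
    for q in ["brake_grip","carton","spindle"]:
        try:
            for d in cams.cut_out(p,q)[:5]: print(q,d["score"],d["extent"])
        except Exception as e: print(q,e)
E
```

```text
pics
{'time': 0.0, 'qpos': array([-1.48202493e+00,  3.42710117e-01,  1.52503690e+00,  4.22638616e-06,
        1.27539650e+00, -1.45955637e-01]), 'qvel': array([ 7.70121639e-05, -1.45166084e-05, -5.84031549e-04,  2.84740138e-04,
       -1.16707453e-04, -4.34677806e-04]), 'joint_efforts': array([ 1.89908758e-03, -4.31239414e+01, -2.44221997e+01,  7.19859218e-02,
        5.57304849e-02, -1.20490745e-04]), 'tool_pos': array([ 0.12211334, -0.51019523,  0.24004455]), 'tool_rot': array([-3.14005887e+00, -2.29552862e-04,  2.34725623e-01]), 'contact_force': array([0.61456124, 0.74543031, 1.46479863]), 'torque': array([-0.01462764,  0.06891567,  0.01138217]), 'opening': 0.09150343805182705}
scene [[509.5797412950796, 0.0, 323.5609426616088], [0.0, 509.5797412950796, 200.68495783742668], [0.0, 0.0, 1.0]] [[-0.8571167211194163, 0.5150876581291112, 0.005969155766848011], [0.27643092426181326, 0.46970313311570316, -0.8384300274042265], [-0.4346686904865135, -0.71698233673108, -0.5449765667681314]] [0.4377606060686899, -0.0951305710332267, 1.2455878808525964]
brake_grip 0.6 [299.0, 210.0, 34.7, 47.
[... 472 characters left out ...]
127751645, 0.02381749184494899, -0.9991174029747001]] [0.04071082452515275, 0.534702973634799, 0.8211045190990416]
brake_grip 0.88 [267.6, 185.4, 31.5, 32.9]
brake_grip 0.72 [350.6, 193.2, 25.2, 30.0]
carton 0.68 [249.0, 215.2, 136.8, 132.5]
spindle 0.8 [431.3, 187.7, 53.0, 31.6]
spindle 0.6 [214.9, 199.6, 28.7, 30.5]
wrist [[348.6832733192561, 0.0, 314.4821821870446], [0.0, 348.6832733192561, 210.59691625348688], [0.0, 0.0, 1.0]] [[0.23244414185581794, -0.9726097471954075, -2.4029116242732958e-05], [-0.9403420312424045, -0.22473878667062452, 0.255439507603512], [-0.24844835518840028, -0.05935282155299435, -0.9668250396932618]] [-0.5262129187212661, -0.03151994018335162, 0.38865095094255087]
```

View pics/scene0.png

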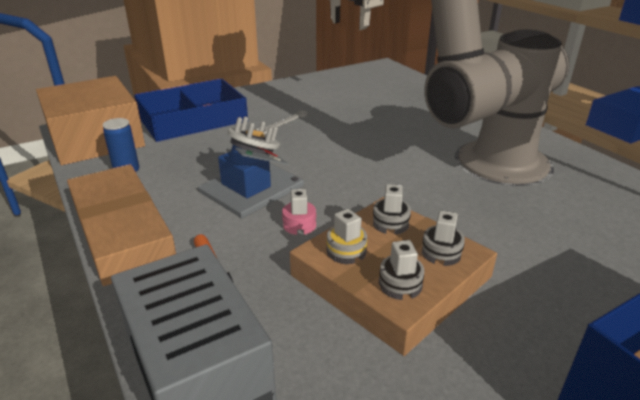

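View pics/top0.png

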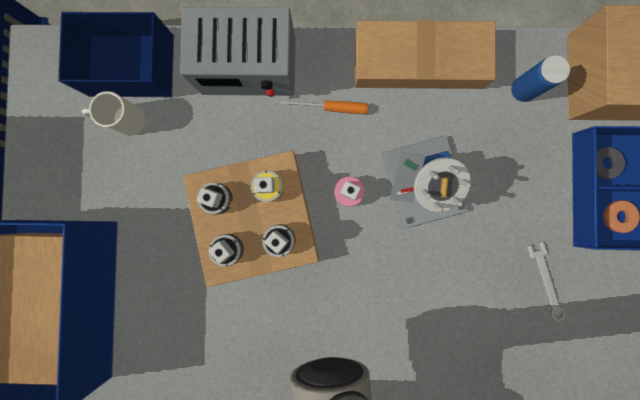

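View pics/wrist0.png

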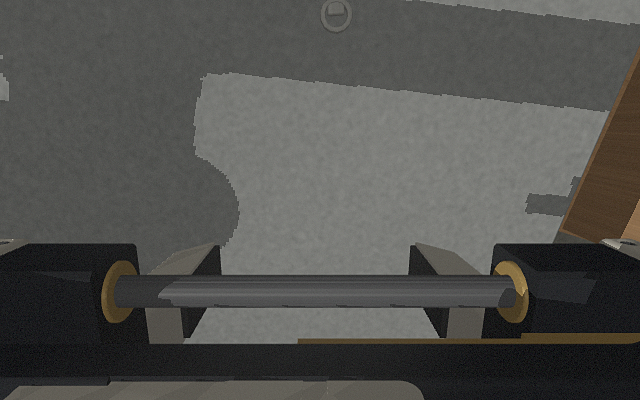

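The yellow-banded brake shows at scene (347,240) and top (267,185). The three black-banded ones are at top (214,198), (225,250) and (278,240), and the pink decoy is at top (349,191). Next I'll enlarge the crops to confirm.

```bash
python3 - <<'E'
import cv2,pickle,numpy as np
t=pickle.load(open("pics/top0.pkl","rb"));s=pickle.load(open("pics/scene0.pkl","rb"))
def crop(p,c0,c1,r0,r1,k): return cv2.resize(p["color"][r0:r1,c0:c1,::-1],None,fx=k,fy=k,interpolation=cv2.INTER_CUBIC)
cv2.imwrite("pics/c_top_brakes.png",crop(t,180,320,145,285,4))
cv2.imwrite("pics/c_top_nest.png",crop(t,380,480,130,230,6))
cv2.imwrite("pics/c_sc_nest.png",crop(s,190,320,95,225,5))
cv2.imwrite("pics/c_sc_br.png",crop(s,310,400,195,275,7))
E
```

```text
(no output)
```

View pics/c_top_brakes.png

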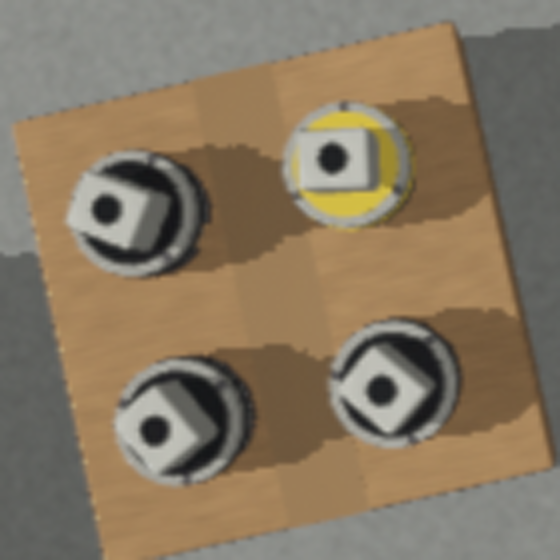

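View pics/c_top_nest.png

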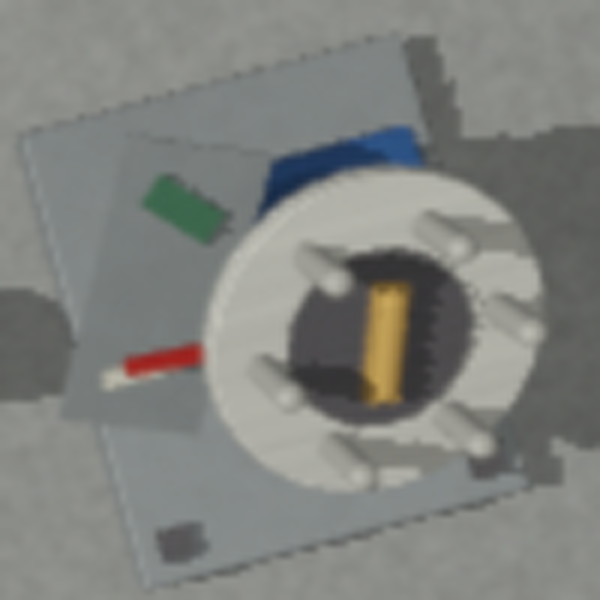

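View pics/c_sc_nest.png

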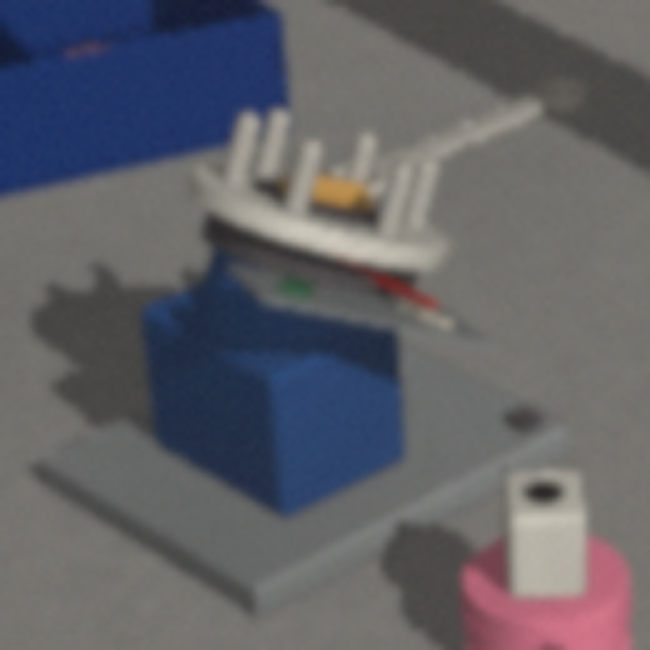

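View pics/c_sc_br.png

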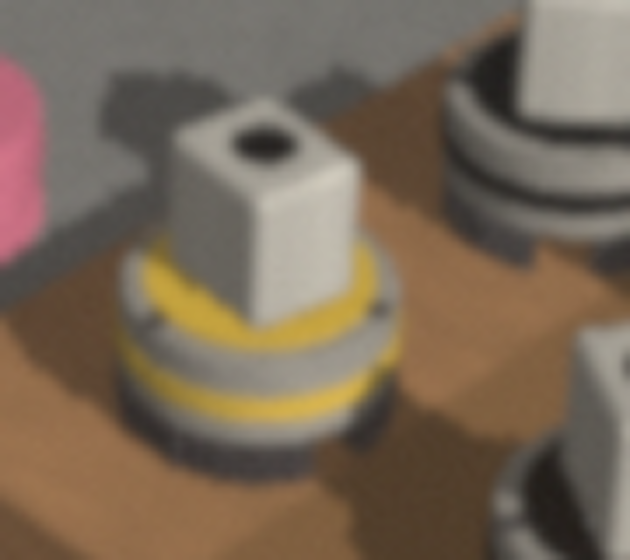

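```bash
cat > h.py <<'E'
import cv2,pickle,numpy as np
def load(n): return pickle.load(open(f"pics/{n}.pkl","rb"))
def ray(p,uv):
    d=np.linalg.inv(p["K"])@np.array([uv[0],uv[1],1.]);R=np.array(p["R"]);return -R.T@np.array(p["t"]),R.T@d
def onz(p,uv,z):
    c,d=ray(p,uv);return c+d*(z-c[2])/d[2]
def proj(p,X):
    X=np.atleast_2d(X);q=(X@np.array(p["R"]).T+np.array(p["t"]))@np.array(p["K"]).T;return q[:,:2]/q[:,2:]
def tri(ps,uvs):
    A=0;b=0
    for p,uv in zip(ps,uvs):
        c,d=ray(p,uv);d=d/np.linalg.norm(d);M=np.eye(3)-np.outer(d,d);A=A+M;b=b+M@c
    return np.linalg.solve(A,b)
E
python3 - <<'E'
from h import *
s=load("scene0");t=load("top0")
# crop px index -> image px : (u+.5)/k-.5+off
f=lambda a,k,o:[(a[0]+.5)/k-.5+o[0],(a[1]+.5)/k-.5+o[1]]
P=[onz(s,f(a,7,(310,195)),.129) for a in [(265,97),(360,157),(253,203),(172,138)]]
P=np.array(P);print(P,P.mean(0));print([np.linalg.norm(P[i]-P[i-1]) for i in range(4)])
hole=f((262,145),7,(310,195));holet=f((332,157),4,(180,145))
print("hole s",onz(s,hole,.129),"t",onz(t,holet,.129),tri([s,t],[hole,holet]))
T=np.array([onz(t,f(a,4,(180,145)),.129) for a in [(302,130),(363,128),(365,188),(304,190)]]);print(T,T.mean(0))
print([np.linalg.norm(T[i]-T[i-1]) for i in range(4)])
# yellow rim circle in top: drum top z=.091
print("drum",onz(t,f((347,163),4,(180,145)),.091))
print("groove mark",onz(s,f((352,440),7,(310,195)),.055))
# nest
print("tongue s",onz(s,f((340,190),5,(190,95)),.135),"t",onz(t,f((386,343),6,(380,130)),.135))
E
```

```text
[[0.54829123 0.13724873 0.129     ]
 [0.54305098 0.16896744 0.129     ]
 [0.57409595 0.17168127 0.129     ]
 [0.57613795 0.14055791 0.129     ]] [0.56039403 0.15461383 0.129     ]
[np.float64(0.028042661674715523), np.float64(0.032148667620266774), np.float64(0.03116336056818171), np.float64(0.03119027247485392)]
hole s [0.55977327 0.15349974 0.129     ] t [0.56105713 0.15622499 0.129     ] [0.56108761 0.15578384 0.13082241]
[[0.57420668 0.17136213 0.129     ]
 [0.57559016 0.14118213 0.129     ]
 [0.54598639 0.13960108 0.129     ]
 [0.54457725 0.16973477 0.129     ]] [0.56009012 0.15547003 0.129     ]
[np.float64(0.02967409161644154), np.float64(0.030211696543498253), np.float64(0.02964596025901813), np.float64(0.030166617629016342)]
drum [0.56102302 0.15514846 0.091     ]
groove mark [0.54830141 0.17924218 0.055     ]
tongue s [ 0.55922432 -0.18823871  0.135     ] t [ 0.55977062 -0.19650463  0.135     ]
```

```bash
python3 - <<'E'
from h import *
s=load("scene0");t=load("top0")
c=np.array([.5606,.155])
def model(yaw):
    R=np.array([[np.cos(yaw),-np.sin(yaw)],[np.sin(yaw),np.cos(yaw)]])
    segs=[]
    q=[(18,15),(-18,15),(-18,-15),(18,-15)]
    for z in (.091,.129):
        for i in range(4):segs.append([(*q[i],z),(*q[(i+1)%4],z)])
    a=np.linspace(0,2*np.pi,60)
    for z in (.055,.091):
        for i in range(59):segs.append([(33*np.cos(a[i]),33*np.sin(a[i]),z),(33*np.cos(a[i+1]),33*np.sin(a[i+1]),z)])
    for sg in (1,-1):
        for y in (-7,7):
            x=sg*32.2; segs.append([(x,y,.055),(x,y,.067)])
        segs.append([(sg*32.2,-7,.067),(sg*32.2,7,.067)])
    out=[]
    for sg in segs: out.append([np.r_[c+R@np.array(p[:2])/1000,p[2]] for p in sg])
    return out
for nm,p,o,w,k in (("s",s,(310,195),(90,80),8),("t",t,(240,160),(55,55),9)):
    ims=[]
    for yaw in (0.05,0.05+np.pi/2):
        im=cv2.resize(p["color"][o[1]:o[1]+w[1],o[0]:o[0]+w[0],::-1],None,fx=k,fy=k,interpolation=cv2.INTER_CUBIC)
        for sg in model(-yaw if 0 else yaw):
            a=((proj(p,np.array(sg))-o+.5)*k).astype(int);cv2.line(im,tuple(map(int,a[0])),tuple(map(int,a[1])),(255,0,255),1)
        ims.append(im)
    im=np.hstack(ims);f=min(1,800/im.shape[1]);cv2.imwrite(f"pics/ov_{nm}.png",cv2.resize(im,None,fx=f,fy=f,interpolation=cv2.INTER_AREA))
E
```

```text
(no output)
```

View pics/ov_s.png

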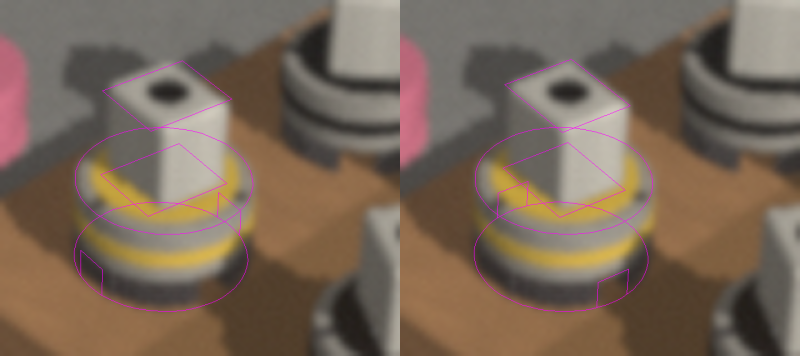

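View pics/ov_t.png

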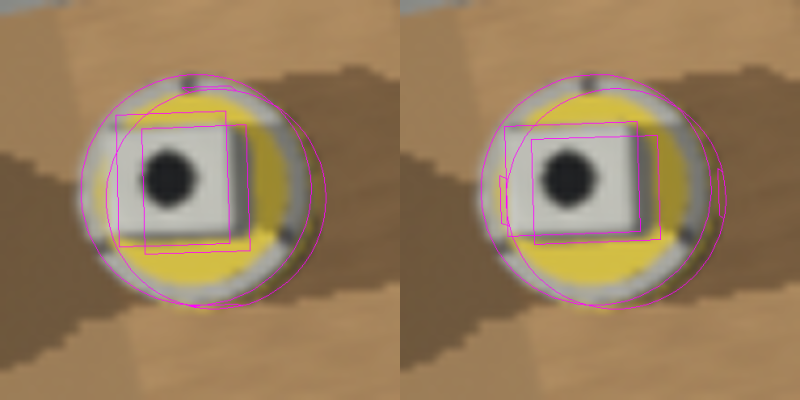

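```bash
cat >> h.py <<'E'
def Rnest(yaw,tilt=np.radians(25)):
    # z tilted toward -x' ; x uphill away
    c,s=np.cos(tilt),np.sin(tilt)
    Ry=np.array([[c,0,-s],[0,1,0],[s,0,c]])  # columns x=(c,0,s) , z=(-s,0,c)
    cy,sy=np.cos(yaw),np.sin(yaw)
    return np.array([[cy,-sy,0],[sy,cy,0],[0,0,1]])@Ry
E
python3 - <<'E'
from h import *
from scipy.optimize import least_squares,linear_sum_assignment
s=load("scene0");t=load("top0")
f=lambda a,k,o:[(a[0]+.5)/k-.5+o[0],(a[1]+.5)/k-.5+o[1]]
tp=np.array([f(a,6,(380,130)) for a in [(463,243),(532,325),(484,443),(363,478),(288,400),(340,283)]])
sp=np.array([f(a,5,(190,95)) for a in [(248,117),(280,113),(312,148),(368,137),(400,172),(430,165)]])
def pts(v,h=.027):
    a=v[3]+np.arange(6)*np.pi/3
    L=np.c_[.0395*np.cos(a),.0395*np.sin(a),np.full(6,h)]
    return np.array([v[0],v[1],.125])+L@Rnest(v[2]).T
def res(v):
    r=[]
    for p,m in((t,tp),(s,sp)):
        q=proj(p,pts(v));D=np.linalg.norm(q[:,None]-m[None],axis=2);i,j=linear_sum_assignment(D**2);r+=list((q[i]-m[j]).ravel())
    return np.array(r)
best=min((least_squares(res,[.56,-.195,y,ph]) for y in (-.8,-.4,0,.4,.8) for ph in np.arange(0,1.05,.17)),key=lambda r:r.cost)
print(best.x,np.degrees(best.x[2]),best.cost,np.round(best.fun,1))
v=best.x
for nm,p,o,w,k in (("s",s,(215,105),(80,60),9),("t",t,(385,140),(95,80),8)):
    im=cv2.resize(p["color"][o[1]:o[1]+w[1],o[0]:o[0]+w[0],::-1],None,fx=k,fy=k,interpolation=cv2.INTER_CUBIC)
    R=Rnest(v[2]);a=np.linspace(0,2*np.pi,80)
    for r,h in((.031,0),(.056,-.0025)):
        L=np.c_[r*np.cos(a),r*np.sin(a),0*a+h]@R.T+[v[0],v[1],.125]
        cv2.polylines(im,[((proj(p,L)-o+.5)*k).astype(np.int32)],True,(255,0,255),1)
    for A,B in zip(pts(v,0),pts(v,.028)):
        q=((proj(p,np.array([A,B]))-o+.5)*k).astype(int);cv2.line(im,tuple(map(int,q[0])),tuple(map(int,q[1])),(0,255,0),1)
    for g in (-.2,0,.2,.4):
        L=np.array([[-.02*np.cos(g),-.02*np.sin(g),.01],[.02*np.cos(g),.02*np.sin(g),.01]])@R.T+[v[0],v[1],.125]
        q=((proj(p,L)-o+.5)*k).astype(int);cv2.line(im,tuple(map(int,q[0])),tuple(map(int,q[1])),(255,255*(g==0),0),1)
    cv2.imwrite(f"pics/nest_{nm}.png",im)
E
```

```text
[ 0.56342109 -0.19743879  0.25443614 -0.49386819] 14.578116740569262 2.587907135987555 [-0.1  0.6 -0.3 -0.4  0.5 -0.6  0.4 -0.5  0.2 -0.1  0.5  0.8  0.4  0.7
  0.1  0.3  0.8  0.2 -0.3  0.4 -0.3  0.5 -0.1  0.7]
```

View pics/nest_s.png

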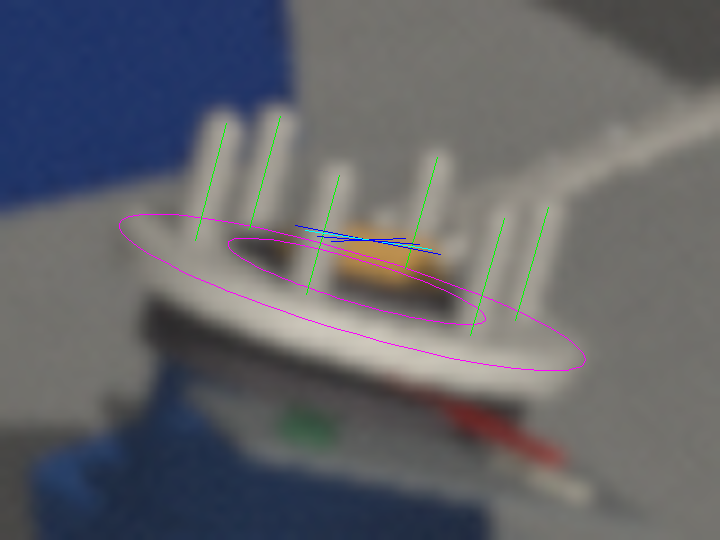

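View pics/nest_t.png

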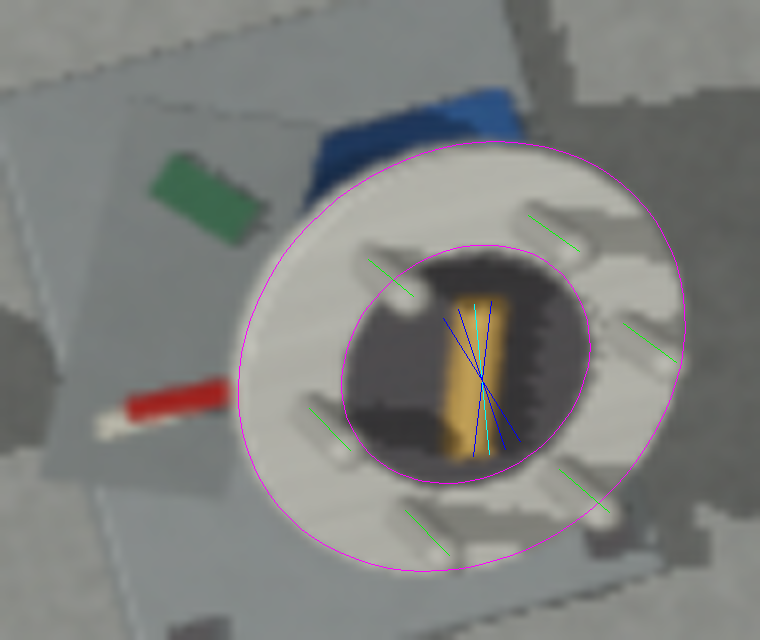

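Emit:
servo_tool(targets="15 -14 0 0;30 -28 0 0;36 -34 0 0;36 -34 0 0;36 -34 0 0;36 -34 0 0;36 -34 0 0;36 -34 0 0;36 -34 0 0;36 -34 0 0;36 -34 0 0;36 -34 0 0;36 -34 0 0;36 -34 0 0;30 -28 0 0.1;15 -14 0 0.15;0 0 0 0.18;0 0 0 0.18;0 0 0 0.18;0 0 0 0.18", hand=0.6)

```text
time: 3.1
tool_pos: [0.5179, 0.1298, 0.2427]
tool_rot: [-3.138, -0.0, -0.757]
contact_force: [0.9, 0.1, 0.5]
opening: 0.055
```

Emit:
servo_tool(targets="0 0 0 -0.18;0 0 0 -0.18;0 0 0 -0.18;0 0 0 -0.18;0 0 0 -0.18;0 0 0 -0.18;0 0 0 -0.18;0 0 0 -0.18;0 0 0 -0.18;0 0 0 -0.18;0 0 0 -0.18;0 0 0 -0.18;0 0 0 -0.18;0 0 0 -0.1")

```text
time: 4.85
tool_pos: [0.5008, 0.1415, 0.2439]
tool_rot: [-3.139, -0.006, 1.767]
contact_force: [0.7, -0.0, -0.7]
opening: 0.0552
```

```bash
python3 - <<'E'
from h import *
from cell import telemetry,cams
p=cams.read_camera("wrist");pickle.dump(p,open("pics/w1.pkl","wb"));cv2.imwrite("pics/w1.png",p["color"][:,:,::-1])
o=telemetry.observe();print(o["time"],o["tool_pos"],o["tool_rot"],o["qpos"])
print("cam",-np.array(p["R"]).T@p["t"])
for d in cams.cut_out(p,"brake_grip"):print(d["score"],d["extent"])
print(proj(p,[[.5606,.155,.129],[.5606,.155,.091]]))
E
```

```text
4.9 [0.50064005 0.14151436 0.24389972] [-3.1386275  -0.00638734  1.77035064] [ 0.12446326  0.33219074  1.52959638  0.00641005  1.28324716 -0.07692902]
cam [0.48888948 0.20635804 0.387482  ]
0.93 [335.3, 322.9, 58.4, 36.2]
0.76 [384.1, 196.1, 80.3, 74.5]
[[394.95154501 208.25575968]
 [385.3541237  197.68235115]]
```

View pics/w1.png

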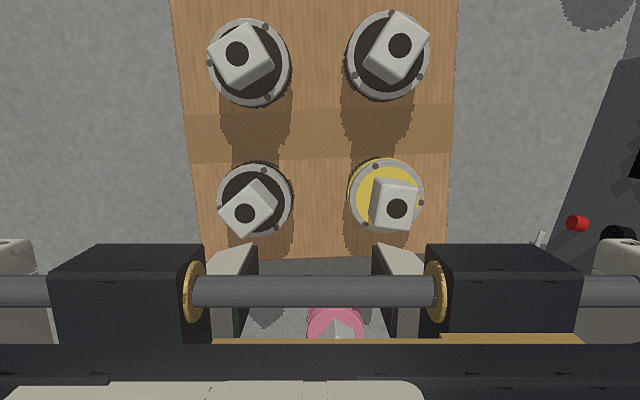

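```bash
python3 - <<'E'
from h import *
p=load("w1")
k=8;o=(345,155)
im=cv2.resize(p["color"][155:240,345:430,::-1],None,fx=k,fy=k,interpolation=cv2.INTER_CUBIC)
cv2.imwrite("pics/w1c.png",im[:600])
E
```

```text
(no output)
```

View pics/w1c.png

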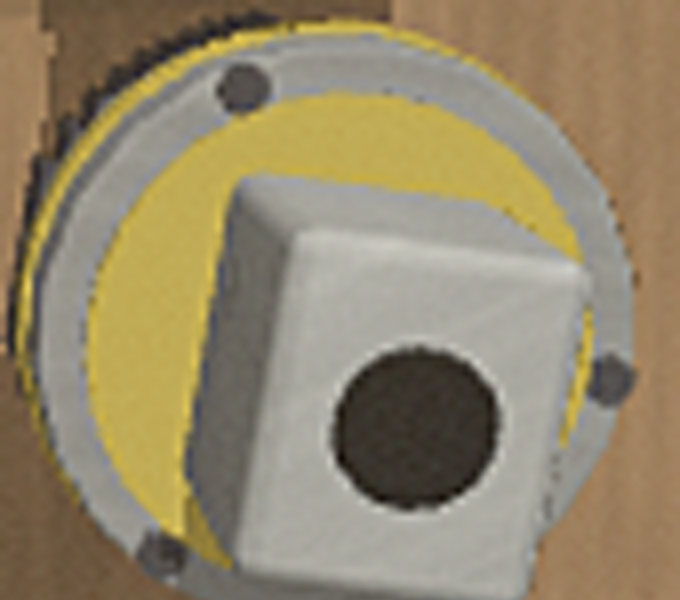

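```bash
python3 - <<'E'
from h import *
p=load("w1")
f=lambda a:[(a[0]+.5)/8-.5+345,(a[1]+.5)/8-.5+155]
T=np.array([onz(p,f(a),.129) for a in [(295,230),(588,268),(527,600),(237,568)]])
print(T,T.mean(0));d=np.diff(np.r_[T,T[:1]],axis=0);print(np.linalg.norm(d[:,:2],axis=1),np.arctan2(d[:,1],d[:,0]))
print("hole",onz(p,f((416,428)),.129))
E
```

```text
[[0.54584393 0.17170555 0.129     ]
 [0.57370141 0.17356742 0.129     ]
 [0.57662808 0.1408409  0.129     ]
 [0.54832788 0.13849039 0.129     ]] [0.56112533 0.15615107 0.129     ]
[0.02791963 0.03285713 0.02839764 0.03330791] [ 0.0667364  -1.48160528 -3.05872655  1.64544117]
hole [0.56176627 0.15538758 0.129     ]
```

Emit:
servo_tool(targets="0 0 0 0.12;5 31 0 0;4 30 0 0;0 0 30 0;0 0 0 0")

```text
time: 5.58
tool_pos: [0.5594, 0.1574, 0.214]
tool_rot: [-3.138, -0.007, 1.628]
contact_force: [0.1, -0.7, -0.0]
opening: 0.0552
```

```bash
python3 - <<'E'
from h import *
from scipy.spatial.transform import Rotation as Ro
from cell import telemetry
o=telemetry.observe();print(o["tool_pos"],o["tool_rot"])
R=Ro.from_euler("xyz",o["tool_rot"]).as_matrix();print((R.T@(np.array([.5613,.1556,.109])-o["tool_pos"]))*1000)
E
```

```text
[0.55941001 0.1574331  0.21400745] [-3.13769161 -0.00651541  1.62762238]
[ -2.62160324   2.19239201 104.98484736]
```

Emit:
servo_tool(targets="-2 2 20 -0.02;0 0 30 0;0 0 30 0;0 0 19 0;0 0 5 0;0 0 0 0")

```text
time: 6.32
tool_pos: [0.563, 0.1583, 0.1162]
tool_rot: [3.134, -0.008, 1.641]
contact_force: [-0.3, 0.1, -0.3]
opening: 0.0552
```

Emit:
servo_tool(targets="0 0 0 0;0 0 0 0;0 0 0 0;0 0 0 0", hand=0, squeeze=25)

```text
time: 6.82
tool_pos: [0.5634, 0.1585, 0.1188]
tool_rot: [3.132, -0.008, 1.641]
contact_force: [0.8, 1.3, -3.1]
opening: 0.0301
```

Emit:
servo_tool(targets="0 0 0.5 0;0 0 5 0;-2 0 6 0;0 0 1 0", hand=0.55)

```text
time: 7.32
tool_pos: [0.5642, 0.1564, 0.1056]
tool_rot: [3.131, -0.008, 1.641]
contact_force: [-2.0, -1.8, 4.4]
opening: 0.0507
```

Emit:
servo_tool(targets="0 0 0.5 0;0 0 0.5 0;0 0 0.5 0;0 0 0.5 0", hand=0, squeeze=30)

```text
time: 7.82
tool_pos: [0.5625, 0.1565, 0.1055]
tool_rot: [3.134, -0.008, 1.641]
contact_force: [-1.7, -0.2, 6.6]
opening: 0.0297
```

Emit:
servo_tool(targets="0 0 -10 0;0 0 -30 0;0 0 -50 0;0 0 -50 0;0 0 -40 0;6 32 0 0;8 40 0 0;8 40 0 0;8 40 0 0;0 0 0 0")

```text
time: 9.07
tool_pos: [0.7127, 0.1959, 0.2874]
tool_rot: [-3.138, -0.007, 1.64]
contact_force: [-0.8, -0.6, -3.5]
opening: 0.0297
```

```bash
python3 - <<'E'
from cell import telemetry
o=telemetry.observe();print({k:o[k] for k in("qpos","tool_pos","tool_rot","contact_force","opening")})
E
```

```text
{'qpos': array([0.16151481, 0.7724587 , 0.66066577, 0.00782036, 1.71088439,
       0.09367714]), 'tool_pos': array([0.71269988, 0.19591634, 0.28740317]), 'tool_rot': array([-3.13846658, -0.00748678,  1.6397049 ]), 'contact_force': array([-0.80038574, -0.57407731, -3.54472527]), 'opening': 0.029662939105906404}
```

Emit:
servo_tool(targets="35 -4 0 0;35 -4 0 0;9 49 0 0;9 49 0 0;9 49 0 0")

```text
time: 9.7
tool_pos: [0.7791, 0.2824, 0.2607]
tool_rot: [3.119, -0.017, 1.64]
contact_force: [0.8, -0.5, -5.1]
opening: 0.0299
```

```bash
python3 - <<'E'
from cell import telemetry
o=telemetry.observe();print({k:o[k] for k in("qpos","tool_pos","tool_rot","contact_force","opening")})
E
```

```text
{'qpos': array([0.25086404, 1.10553319, 0.03892803, 0.01327147, 1.97225619,
       0.18723983]), 'tool_pos': array([0.77909106, 0.28235521, 0.26068707]), 'tool_rot': array([ 3.11936832, -0.01650853,  1.639942  ]), 'contact_force': array([ 0.77484326, -0.53683088, -5.10130763]), 'opening': 0.02989787763742838}
```

Emit:
servo_tool(targets="9 49 0 0")

```text
time: 9.82
tool_pos: [0.7951, 0.2829, 0.2477]
tool_rot: [3.088, -0.025, 1.64]
contact_force: [0.3, -0.2, -2.5]
opening: 0.0298
```

```bash
cat > st.py <<'E'
from h import *
from scipy.spatial.transform import Rotation as Ro
from cell import telemetry
def st():
    o=telemetry.observe();R=Ro.from_euler("xyz",o["tool_rot"]).as_matrix()
    z=R[:,2]
    print("t",round(o["time"],2),"q",np.round(o["qpos"],3),"p",np.round(o["tool_pos"],4),"rpy",np.round(o["tool_rot"],3),"F",np.round(o["contact_force"],1),"T",np.round(o["torque"],2),"op",round(o["opening"],4))
    print("tilt",round(np.degrees(np.arccos(-z[2])),2),"dir",round(np.arctan2(z[1],z[0]),3))
    return o,R
E
python3 -c "
from st import *
st()"
```

```text
t 9.82 q [0.246 1.121 0.041 0.016 1.922 0.183] p [0.7951 0.2829 0.2477] rpy [ 3.088 -0.025  1.64 ] F [ 0.3 -0.2 -2.5] T [-0.07 -0.04  0.03] op 0.0298
tilt 3.39 dir 0.507
```

Emit:
servo_tool(targets="5 58 -15 0;5 58 -15 0;5 58 -15 0")

```text
time: 10.2
tool_pos: [0.8375, 0.2653, 0.2557]
tool_rot: [2.971, -0.054, 1.643]
contact_force: [-0.3, -0.4, -3.6]
opening: 0.0297
```

```bash
python3 -c "
from st import *
st()"
```

```text
t 10.2 q [0.209 1.116 0.042 0.031 1.807 0.151] p [0.8375 0.2653 0.2557] rpy [ 2.971 -0.054  1.643] F [-0.3 -0.4 -3.6] T [-0.1   0.11 -0.01] op 0.0297
tilt 10.23 dir 0.379
```

Emit:
servo_tool(targets="3 59 -10 0;3 59 -10 0;3 59 -10 0;3 59 -10 0")

```text
time: 10.7
tool_pos: [0.8908, 0.2382, 0.2842]
tool_rot: [2.804, -0.088, 1.651]
contact_force: [1.3, 0.1, -2.8]
opening: 0.03
```

```bash
python3 -c "
from st import *
st()"
```

```text
t 10.7 q [0.16  1.099 0.039 0.057 1.66  0.109] p [0.8908 0.2382 0.2842] rpy [ 2.804 -0.088  1.651] F [ 1.3  0.1 -2.8] T [-0.15  0.27 -0.  ] op 0.03
tilt 19.95 dir 0.326
```

Emit:
servo_tool(targets="-8 58 -10 0;-8 58 -10 0")

```text
time: 10.95
tool_pos: [0.9151, 0.206, 0.3078]
tool_rot: [2.725, -0.1, 1.657]
contact_force: [0.2, 0.2, -4.0]
opening: 0.03
```

```bash
python3 -c "
from st import *
st()"
```

```text
t 10.95 q [0.114 1.082 0.037 0.08  1.601 0.069] p [0.9151 0.206  0.3078] rpy [ 2.725 -0.1    1.657] F [ 0.2  0.2 -4. ] T [-0.17  0.35  0.06] op 0.03
tilt 24.52 dir 0.307
```

```bash
cat >> st.py <<'E'
NC=np.array([.5634,-.1974,.125]);NY=.254
def rel(o,R,target):
    return (R.T@(np.asarray(target)-o["tool_pos"]))*1000
def beta(R,RN=None):
    RN=Rnest(NY) if RN is None else RN
    x=RN.T@R[:,0];return np.arctan2(x[1],x[0])
def nestpos(o,R):
    RN=Rnest(NY);f=o["tool_pos"]+R[:,2]*.0505
    print("TCP in nest mm",np.round(RN.T@(o["tool_pos"]-NC)*1000,1),"foot in nest mm",np.round(RN.T@(f-NC)*1000,1),"beta",round(beta(R),3),"axis err",np.round((RN.T@(-R[:,2]))[:2],3))
E
python3 -c "
from st import *
o,R=st();nestpos(o,R)
RN=Rnest(NY)
T=NC+RN@np.array([-.10,0,.21]);print(T,rel(o,R,T),rel(o,R,[.75,.1,.32]))
"
```

```text
t 10.95 q [0.114 1.082 0.037 0.08  1.601 0.069] p [0.9151 0.206  0.3078] rpy [ 2.725 -0.1    1.657] F [ 0.2  0.2 -4. ] T [-0.17  0.35  0.06] op 0.03
tilt 24.52 dir 0.307
TCP in nest mm [477.6 302.1 -21. ] foot in nest mm [477.2 303.3 -71.5] beta 1.376 axis err [ 0.009 -0.022]
[ 0.3897748  -0.24247433  0.27306281] [-403.28805161 -511.49468643 -232.46486168] [ -89.82738107 -150.08883476  -89.69868936]
```

Emit:
servo_tool(targets="-10 -13 -6 0;-20 -26 -12 0;-26 -33 -15 0;-26 -33 -15 0;-26 -33 -15 0;-26 -33 -15 0;-26 -33 -15 0;-26 -33 -15 0;-26 -33 -15 0;-26 -33 -15 0;-26 -33 -15 0;-26 -33 -15 0;-26 -33 -15 0;-26 -33 -15 0;-26 -33 -15 0;-20 -26 -12 0;-15 -18 -8 0;0 0 0 0")

```text
time: 13.2
tool_pos: [0.37, -0.2734, 0.2792]
tool_rot: [2.683, -0.062, 1.634]
contact_force: [0.4, -0.9, -2.6]
opening: 0.0297
```

Emit:
servo_tool(targets="0 0 0 0.1;0 0 0 0.17;0 0 0 0.18;0 0 0 0.18;0 0 0 0.18;0 0 0 0.18;0 0 0 0.18;0 0 0 0.15;0 0 0 0.1;0 0 0 0")

```text
time: 14.45
tool_pos: [0.3736, -0.2743, 0.2865]
tool_rot: [3.131, -0.469, 0.16]
contact_force: [0.5, -0.6, -2.8]
opening: 0.03
```

```bash
python3 -c "
from st import *
from cell import cams
o,R=st();nestpos(o,R)
p=cams.read_camera('wrist');pickle.dump(p,open('pics/w2.pkl','wb'));cv2.imwrite('pics/w2.png',p['color'][:,:,::-1])
print(proj(p,NC))
"
```

```text
t 14.45 q [-1.094  0.053  1.858  0.495  1.115  0.124] p [ 0.3736 -0.2743  0.2865] rpy [ 3.131 -0.469  0.16 ] F [ 0.5 -0.6 -2.8] T [-0.12  0.55 -0.06] op 0.03
tilt 26.9 dir 0.136
TCP in nest mm [-115.8  -26.7  232.2] foot in nest mm [-114.2  -29.4  181.8] beta -0.084 axis err [-0.03   0.053]
[[265.81351903  81.1717093 ]]
```

View pics/w2.png

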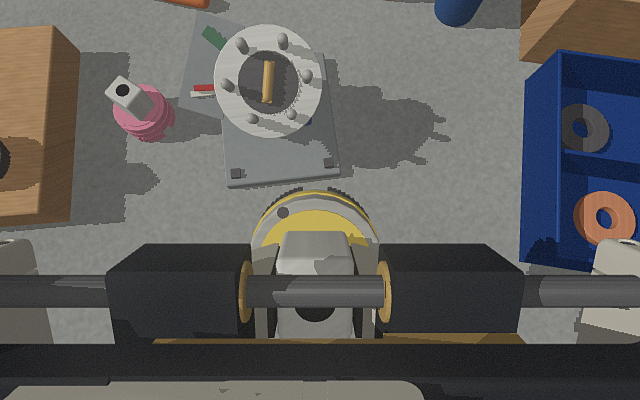

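```bash
python3 -c "
from h import *
p=load('w2')
im=cv2.resize(p['color'][15:145,205:335,::-1],None,fx=4.6,fy=4.6,interpolation=cv2.INTER_CUBIC);cv2.imwrite('pics/w2c.png',im)
"
```

```text
(no output)
```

View pics/w2c.png

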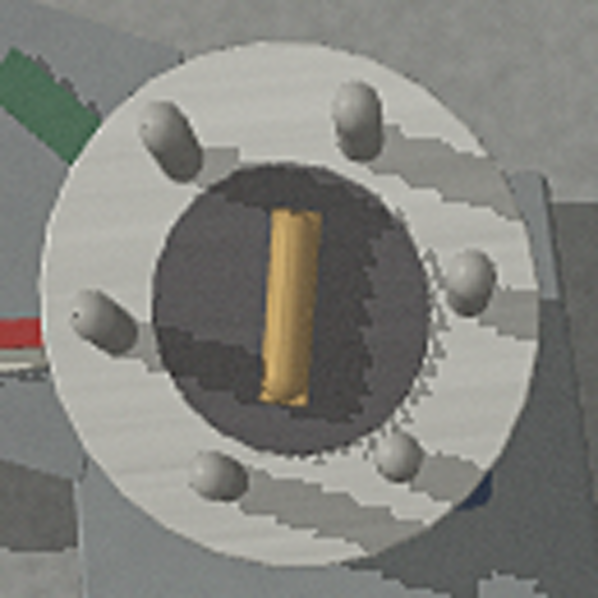

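```bash
cat > fit.py <<'E'
from h import *
from scipy.optimize import least_squares,linear_sum_assignment
s=load("scene0");t=load("top0");w=load("w2")
f=lambda a,k,o:[(a[0]+.5)/k-.5+o[0],(a[1]+.5)/k-.5+o[1]]
tp=np.array([f(a,6,(380,130)) for a in [(463,243),(532,325),(484,443),(363,478),(288,400),(340,283)]])
sp=np.array([f(a,5,(190,95)) for a in [(248,117),(280,113),(312,148),(368,137),(400,172),(430,165)]])
wp=np.array([f(a,4.6,(205,15)) for a in [(163,125),(356,105),(471,272),(400,454),(218,473),(95,312)]])
wf=np.array([f(a,4.6,(205,15)) for a in [(152,163),(430,455)]]);wpl=np.array([f(a,4.6,(205,15)) for a in [(40,40),(540,567)]])
tg=np.array([f(a,4.6,(205,15)) for a in [(296,212),(285,400)]])
def pts(v,h):
    a=v[3]+np.arange(6)*np.pi/3
    return np.array([v[0],v[1],.125])+np.c_[.0395*np.cos(a),.0395*np.sin(a),np.full(6,h)]@Rnest(v[2]).T
def circ(v,r,h):
    a=np.linspace(0,2*np.pi,180);return np.c_[r*np.cos(a),r*np.sin(a),0*a+h]@Rnest(v[2]).T+[v[0],v[1],.125]
def res(v,which="tsw"):
    r=[]
    for n,p,m,h in(("t",t,tp,.026),("s",s,sp,.026),("w",w,wp,.023)):
        if n not in which: continue
        q=proj(p,pts(v,h));D=np.linalg.norm(q[:,None]-m[None],axis=2);i,j=linear_sum_assignment(D**2);r+=list((q[i]-m[j]).ravel())
    if "w" in which:
        for m,rr,h in((wf,.031,0),(wpl,.056,-.0025)):
            q=proj(w,circ(v,rr,h));r+=list((np.r_[q.min(0),q.max(0)]-m.ravel())*1.0)
    return np.array(r)
if __name__=="__main__":
    for wh in("ts","w","tsw"):
        b=least_squares(res,[.5634,-.197,.254,-.494],args=(wh,));print(wh,np.round(b.x,4),round(b.cost,2));
        if wh!="ts":print(np.round(res(b.x,"w"),1))
        v=b.x;R=Rnest(v[2])
        P=[]
        for u in tg:
            c,d=ray(w,u);n=R[:,2];c0=np.array([v[0],v[1],.125])+n*.0095;P.append(R.T@(c+d*((c0-c)@n)/(d@n)-c0))
        P=np.array(P);e=P[0]-P[1];print("tongue ends mm",np.round(P*1000,1),"angle",np.arctan2(e[1],e[0]))
E
python3 fit.py
```

```text
ts [ 0.5629 -0.198   0.255  -0.4944] 3.9
tongue ends mm [[ 17.8  -5.5   0. ]
 [-20.1   1.3   0. ]] angle -0.17778687793722606
w [ 0.563  -0.1998  0.2832 -0.5227] 2.54
[ 0.3  0.1 -0.1  0.3 -0.3  0.7 -0.7  0.3  0.1 -0.2  0.6  0.2 -0.4 -1.
  0.5 -0.1 -0.7 -0.9  0.7  0.2]
tongue ends mm [[ 18.1  -4.1  -0. ]
 [-19.7   3.7  -0. ]] angle -0.20316527883019192
tsw [ 0.563  -0.1997  0.2357 -0.4799] 9.84
[-0.3  0.1 -0.6  0.4 -0.7  0.8 -1.2  0.4 -0.5 -0.1  0.   0.1 -0.4 -1.
  0.4 -0.1 -0.5 -1.   0.7  0.2]
tongue ends mm [[ 18.2  -3.6   0. ]
 [-19.8   2.6  -0. ]] angle -0.16043287800633044
```

```bash
sed -i 's/^NC=.*/NC=np.array([.563,-.1995,.125]);NY=.272/' st.py; python3 -c "
from st import *
o,R=st();nestpos(o,R);RN=Rnest(NY)
for h in (.06,.045):
  print(rel(o,R,NC+RN[:,2]*h-R[:,2]*.0505))
"
```

```text
t 14.5 q [-1.094  0.053  1.858  0.495  1.115  0.123] p [ 0.3735 -0.2743  0.2865] rpy [ 3.131 -0.469  0.161] F [ 0.8 -0.5 -3.5] T [-0.04  0.5   0.07] op 0.0297
tilt 26.89 dir 0.136
TCP in nest mm [-115.4  -21.1  232. ] foot in nest mm [-113.9  -24.2  181.6] beta -0.099 axis err [-0.029  0.061]
[106.56093901 -42.56727272 123.19688388]
[106.03245954 -43.43592486 138.16238263]
```

Emit:
servo_tool(targets="20 -8 15 0;28 -11 22 0;28 -11 22 0;20 -8 22 0;10 -5 15 0;0 0 0 0")

```text
time: 15.25
tool_pos: [0.5082, -0.2086, 0.2491]
tool_rot: [3.118, -0.472, 0.177]
contact_force: [0.9, -0.2, -2.6]
opening: 0.0298
```

```bash
python3 -c "
from st import *
from cell import cams
o,R=st();nestpos(o,R);RN=Rnest(NY)
for h in (.045,):
  print(rel(o,R,NC+RN[:,2]*h-R[:,2]*.0505))
for n in('wrist','scene','top'):
  p=cams.read_camera(n);pickle.dump(p,open('pics/%s3.pkl'%n,'wb'));cv2.imwrite('pics/%s3.png'%n,p['color'][:,:,::-1])
"
```

```text
t 15.25 q [-0.724  0.201  1.796  0.462  0.875  0.424] p [ 0.5082 -0.2086  0.2491] rpy [ 3.118 -0.472  0.177] F [ 0.9 -0.2 -2.6] T [-0.04  0.53 -0.01] op 0.0298
tilt 27.07 dir 0.126
TCP in nest mm [  2.4   6.  135.8] foot in nest mm [ 4.   2.6 85.5] beta -0.085 axis err [-0.032  0.066]
[-5.23346165  0.37474676 40.39631716]
```

View pics/wrist3.png

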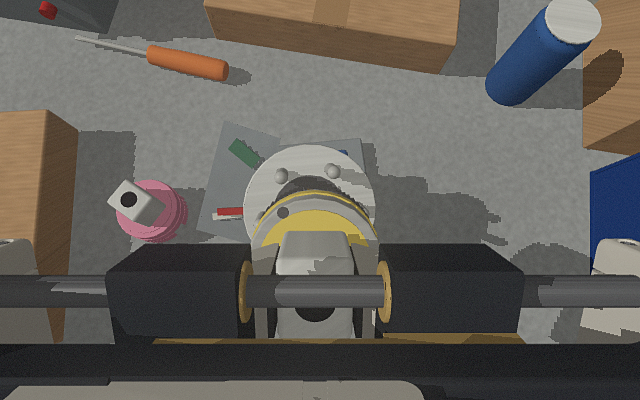

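View pics/scene3.png

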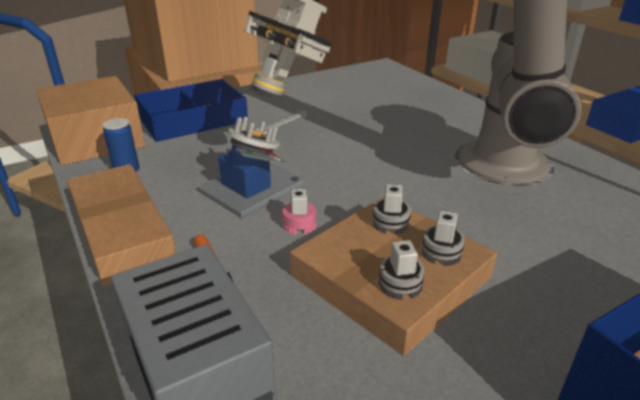

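```bash
python3 -c "
from st import *
o,R=st();p=load('scene3')
f=o['tool_pos']+R[:,2]*.0505
print(proj(p,[o['tool_pos'],f,NC]), o['tool_pos'],f)
im=cv2.resize(p['color'][0:200,180:360,::-1],None,fx=3,fy=3,interpolation=cv2.INTER_CUBIC)
cv2.imwrite('pics/s3c.png',im)
p=load('top3');print(proj(p,[o['tool_pos'],f,NC]))
im=cv2.resize(p['color'][120:260,360:520,::-1],None,fx=4,fy=4,interpolation=cv2.INTER_CUBIC)
cv2.imwrite('pics/t3c.png',im)
"
```

```text
t 15.4 q [-0.727  0.199  1.795  0.462  0.875  0.425] p [ 0.5075 -0.21    0.2501] rpy [ 3.117 -0.473  0.174] F [ 0.8 -0.4 -4. ] T [-0.06  0.52  0.01] op 0.0296
tilt 27.13 dir 0.121
[[272.621376    71.63294099]
 [264.29701437  95.12251137]
 [254.01976559 135.312398  ]] [ 0.50748153 -0.21000588  0.25011963] [ 0.53034538 -0.20723669  0.20517716]
[[475.34075806 214.09262132]
 [463.13840818 200.81682884]
 [443.81695364 185.49743607]]
```

View pics/s3c.png

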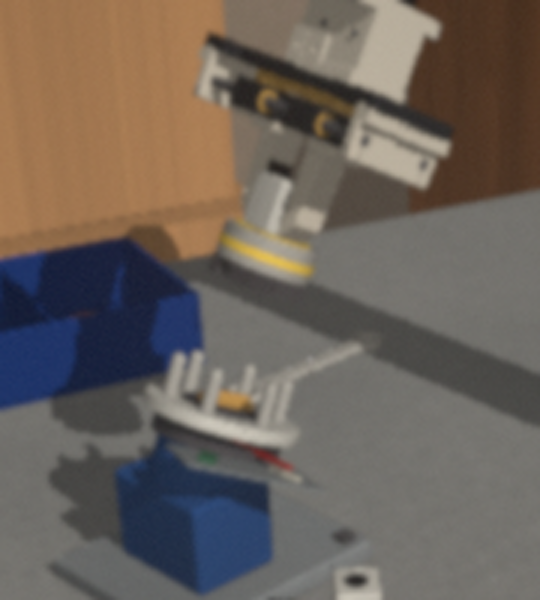

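View pics/t3c.png

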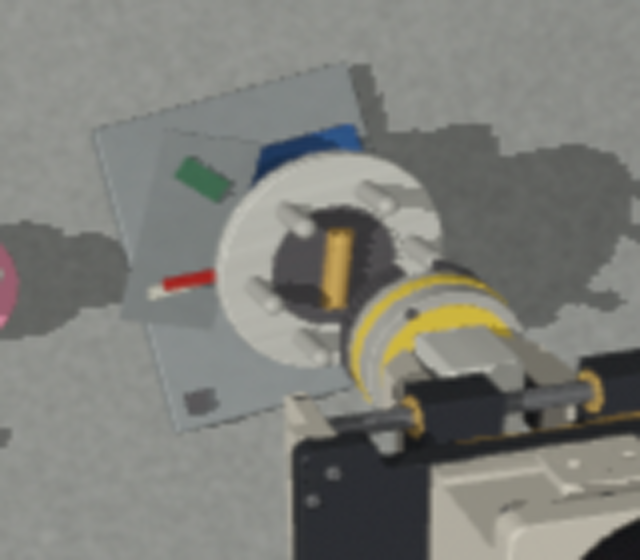

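Emit:
servo_tool(targets="-5 1 20 0.05;0 0 18 0.05;0 0 5 0;0 0 0.5 0")

```text
time: 15.9
tool_pos: [0.5223, -0.2126, 0.2113]
tool_rot: [-3.12, -0.477, 0.06]
contact_force: [-0.3, -0.3, -3.3]
opening: 0.0299
```

```bash
python3 -c "
from st import *
o,R=st();nestpos(o,R);RN=Rnest(NY)
for h in (.032,):
  print(rel(o,R,NC+RN[:,2]*h-R[:,2]*.0505))
"
```

```text
t 15.9 q [-0.708  0.267  1.826  0.5    0.773  0.484] p [ 0.5223 -0.2126  0.2113] rpy [-3.12  -0.477  0.06 ] F [-0.3 -0.3 -3.3] T [-0.08  0.52 -0.01] op 0.0299
tilt 27.34 dir 0.108
TCP in nest mm [-2.2 -1.6 96.3] foot in nest mm [-0.5 -5.4 45.9] beta -0.188 axis err [-0.035  0.075]
[-1.23610117 -6.33283867 13.50267516]
```

Emit:
servo_tool(targets="-1 -6 4 0;0 0 5 0;0 0 0.5 0")

```text
time: 16.27
tool_pos: [0.5254, -0.2062, 0.2035]
tool_rot: [-3.122, -0.478, 0.062]
contact_force: [-0.8, 0.6, -1.9]
opening: 0.0299
```

```bash
python3 -c "
from st import *
from cell import cams
o,R=st();nestpos(o,R);RN=Rnest(NY)
print(rel(o,R,NC+RN[:,2]*.02-R[:,2]*.0505))
ims=[]
for n,b in(('wrist',(130,230,220,420)),('scene',(60,180,190,330)),('top',(140,240,390,510))):
  p=cams.read_camera(n);pickle.dump(p,open('pics/%s4.pkl'%n,'wb'));im=p['color'][b[0]:b[1],b[2]:b[3],::-1];ims.append(cv2.resize(im,(int(im.shape[1]*290/im.shape[0]),290),interpolation=cv2.INTER_CUBIC))
w=ims[0];im=np.zeros((585,800,3),np.uint8);im[:290,:w.shape[1]]=w;im[292:582,:ims[1].shape[1]]=ims[1];im[292:582,400:400+ims[2].shape[1]]=ims[2];cv2.imwrite('pics/m4.png',im)
"
```

```text
t 16.27 q [-0.692  0.275  1.84   0.508  0.744  0.483] p [ 0.5254 -0.2062  0.2035] rpy [-3.122 -0.478  0.062] F [-0.8  0.6 -1.9] T [-0.08  0.57  0.01] op 0.0299
tilt 27.44 dir 0.104
TCP in nest mm [-1.2  3.6 87.2] foot in nest mm [ 0.6 -0.3 36.9] beta -0.186 axis err [-0.037  0.077]
[-1.49659317 -1.3383593  16.81328859]
```

View pics/m4.png

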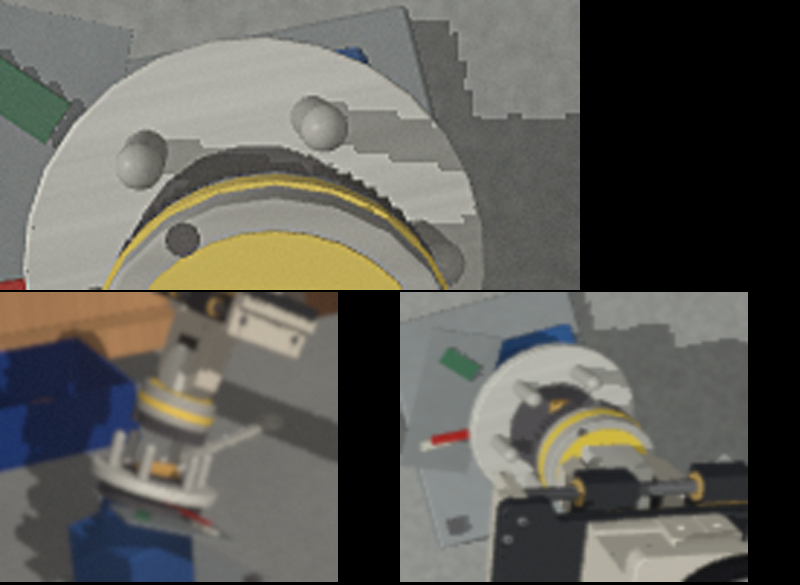

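Emit:
servo_tool(targets="0 0 3.5 0;-0.5 -0.3 3.5 0;-0.5 -0.5 3.5 0;0 0 1 0")

```text
time: 16.92
tool_pos: [0.5301, -0.2051, 0.1924]
tool_rot: [-3.122, -0.479, 0.062]
contact_force: [-0.4, 0.6, -2.9]
opening: 0.0299
```

```bash
python3 -c "
from st import *
o,R=st();nestpos(o,R);RN=Rnest(NY)
print(rel(o,R,NC+RN[:,2]*.01-R[:,2]*.0505))
"
```

```text
t 16.93 q [-0.683  0.296  1.847  0.521  0.716  0.472] p [ 0.5301 -0.2051  0.1924] rpy [-3.122 -0.479  0.062] F [-0.4  0.6 -2.9] T [-0.06  0.55 -0.03] op 0.0299
tilt 27.45 dir 0.104
TCP in nest mm [-1.6  3.4 75.1] foot in nest mm [ 0.3 -0.5 24.8] beta -0.187 axis err [-0.037  0.077]
[-1.0980145  -1.46116557 14.67676138]
```

Emit:
servo_tool(targets="0 -0.3 3.5 0;-0.3 -0.4 3.5 0;-0.3 -0.4 3 0;0 0 1 0")

```text
time: 17.42
tool_pos: [0.5349, -0.2034, 0.1815]
tool_rot: [-3.122, -0.479, 0.062]
contact_force: [0.4, -0.5, -3.3]
opening: 0.03
```

```bash
python3 -c "
from st import *
o,R=st();nestpos(o,R);RN=Rnest(NY)
print(rel(o,R,NC+RN[:,2]*.0-R[:,2]*.0505))
"
```

```text
t 17.43 q [-0.674  0.317  1.853  0.533  0.689  0.463] p [ 0.5349 -0.2034  0.1815] rpy [-3.122 -0.479  0.062] F [ 0.4 -0.5 -3.3] T [-0.05  0.61  0.02] op 0.03
tilt 27.44 dir 0.104
TCP in nest mm [-1.6  3.8 63.1] foot in nest mm [ 0.3 -0.1 12.8] beta -0.187 axis err [-0.037  0.077]
[-0.92665521 -0.93932227 12.74222996]
```

Emit:
servo_tool(targets="0 0 2.5 0;0 0 2.5 0;0 0 2.5 0;0 0 2 0")

```text
time: 17.92
tool_pos: [0.5395, -0.2026, 0.1727]
tool_rot: [-3.121, -0.479, 0.062]
contact_force: [0.5, 1.3, -2.5]
opening: 0.0298
```

```bash
python3 -c "
from st import *
o,R=st();nestpos(o,R)
"
```

```text
t 17.93 q [-0.666  0.336  1.854  0.545  0.669  0.454] p [ 0.5395 -0.2026  0.1727] rpy [-3.121 -0.479  0.062] F [ 0.5  1.3 -2.5] T [0.12 0.6  0.08] op 0.0298
tilt 27.45 dir 0.105
TCP in nest mm [-1.1  3.3 53.1] foot in nest mm [ 0.7 -0.5  2.8] beta -0.187 axis err [-0.037  0.076]
```

Emit:
servo_tool(targets="0 0 2 0;0 0 2 0.05;0 0 2 -0.05;0 0 2 -0.05;0 0 2 0.05;0 0 1.5 0")

```text
time: 18.68
tool_pos: [0.5419, -0.2021, 0.1724]
tool_rot: [-3.127, -0.483, 0.071]
contact_force: [-13.4, 0.7, 11.9]
opening: 0.0298
```

```bash
python3 -c "
from st import *
o,R=st();nestpos(o,R)
"
```

```text
t 18.68 q [-0.663  0.338  1.854  0.551  0.663  0.443] p [ 0.5419 -0.2021  0.1724] rpy [-3.127 -0.483  0.071] F [-13.4   0.7  11.9] T [0.66 1.78 0.44] op 0.0298
tilt 27.71 dir 0.102
TCP in nest mm [ 1.   3.2 51.8] foot in nest mm [ 3.  -0.8  1.5] beta -0.178 axis err [-0.041  0.079]
```

Emit:
servo_tool(targets="-1 0 -1.5 0;0 0 0 0;0 0 0 0", hand=0.42)

```text
time: 19.05
tool_pos: [0.5414, -0.2036, 0.1751]
tool_rot: [-3.131, -0.487, 0.071]
contact_force: [-0.1, -0.2, -1.1]
opening: 0.0385
```

```bash
python3 -c "
from st import *
from cell import cams
o,R=st();nestpos(o,R)
ims=[]
for n,b in(('wrist',(130,330,180,460)),('scene',(60,180,190,330)),('top',(140,240,390,510))):
  p=cams.read_camera(n);pickle.dump(p,open('pics/%s5.pkl'%n,'wb'));im=p['color'][b[0]:b[1],b[2]:b[3],::-1];ims.append(cv2.resize(im,(int(im.shape[1]*290/im.shape[0]),290),interpolation=cv2.INTER_CUBIC))
w=ims[0];im=np.zeros((585,800,3),np.uint8);im[:290,:w.shape[1]]=w;im[292:582,:ims[1].shape[1]]=ims[1];im[292:582,400:400+ims[2].shape[1]]=ims[2];cv2.imwrite('pics/m5.png',im)
"
```

```text
t 19.05 q [-0.666  0.333  1.854  0.552  0.663  0.441] p [ 0.5414 -0.2036  0.1751] rpy [-3.131 -0.487  0.071] F [-0.1 -0.2 -1.1] T [0.02 0.25 0.03] op 0.0385
tilt 27.93 dir 0.094
TCP in nest mm [ 1.3  1.9 54.7] foot in nest mm [ 3.6 -2.3  4.4] beta -0.177 axis err [-0.044  0.083]
```

View pics/m5.png

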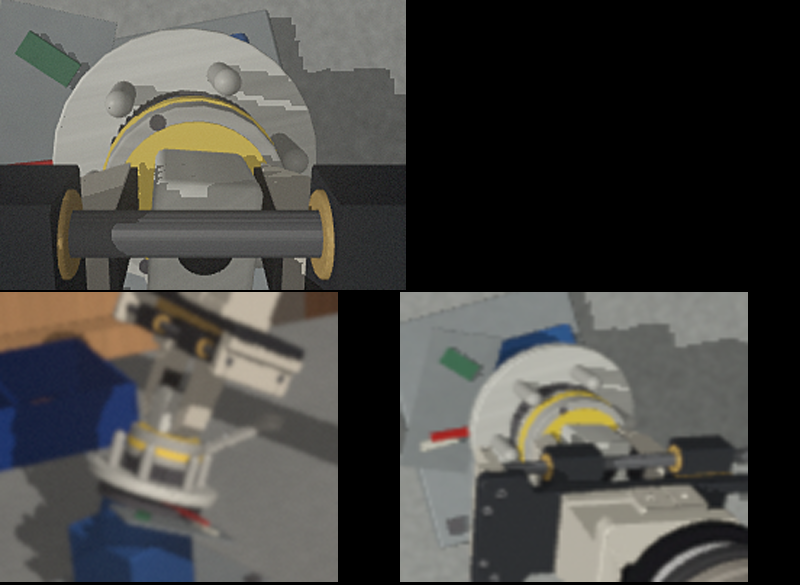

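```bash
cat > ov.py <<'E'
from st import *
import sys
def ov(n,tag,out,o,w,k,h=0.0,stubb=None,dx=(0,0)):
    p=load(tag);im=cv2.resize(p["color"][o[1]:o[1]+w[1],o[0]:o[0]+w[0],::-1],None,fx=k,fy=k,interpolation=cv2.INTER_CUBIC)
    RN=Rnest(NY);a=np.linspace(0,2*np.pi,90)
    def pl(L,c):
        L=np.asarray(L)@RN.T+NC;cv2.polylines(im,[((proj(p,L)-o+.5)*k).astype(np.int32)],True,c,1)
    for r,hh,c in((.056,-.0025,(255,0,255)),(.033,.036+h,(0,255,0)),(.033,.024+h,(0,255,0))): pl(np.c_[r*np.cos(a)+dx[0],r*np.sin(a)+dx[1],0*a+hh],c)
    if stubb is not None:
        c,s=np.cos(stubb),np.sin(stubb)
        q=np.array([(18,15),(-18,15),(-18,-15),(18,-15)])/1000@np.array([[c,s],[-s,c]])
        pl(np.c_[q+dx,np.full(4,.074+h)],(0,255,255))
    cv2.imwrite(out,im)
E
python3 -c "
from ov import *
ov('s','scene5','pics/o5s.png',(215,70),(80,90),6.5,0,-.18)
ov('s','scene5','pics/o5s8.png',(215,70),(80,90),6.5,.008,-.18)
a=cv2.imread('pics/o5s.png');b=cv2.imread('pics/o5s8.png');cv2.imwrite('pics/o5.png',cv2.resize(np.hstack([a,b]),(790,444)))
"
```

```text
(no output)
```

View pics/o5.png

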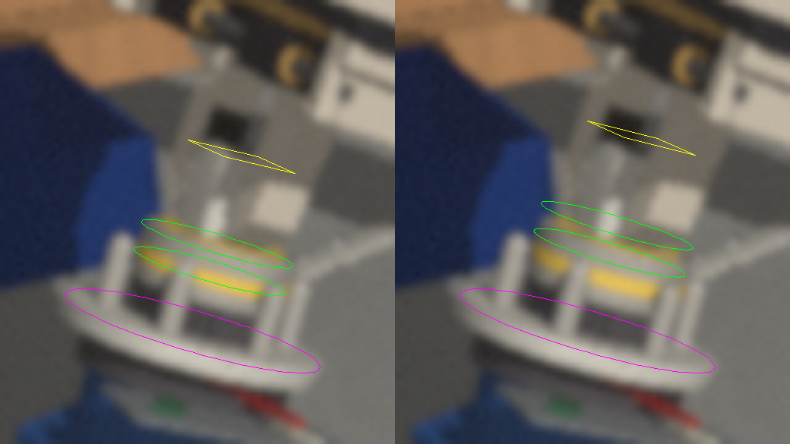

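Emit:
servo_tool(targets="0 0 0 0;0 0 0 0;0 0 0 0;0 0 0 0;0 0 0 0", hand=0, squeeze=30)

```text
time: 19.82
tool_pos: [0.5414, -0.2036, 0.1753]
tool_rot: [-3.131, -0.487, 0.071]
contact_force: [-1.0, 0.0, 3.1]
opening: 0.0311
```

```bash
python3 -c "
from st import *
o,R=st();nestpos(o,R)
"
```

```text
t 19.82 q [-0.666  0.333  1.854  0.551  0.664  0.441] p [ 0.5414 -0.2036  0.1753] rpy [-3.131 -0.487  0.071] F [-1.   0.   3.1] T [0.1  0.36 0.03] op 0.0311
tilt 27.93 dir 0.094
TCP in nest mm [ 1.4  1.8 54.8] foot in nest mm [ 3.6 -2.4  4.5] beta -0.177 axis err [-0.044  0.083]
```

Emit:
servo_tool(targets="0 0 0.3 0.06;0 0 0.3 0.08;0 0 0.3 0.08;0 0 0.3 0.08")

```text
time: 20.32
tool_pos: [0.5417, -0.2044, 0.1757]
tool_rot: [-2.977, -0.461, -0.269]
contact_force: [-4.6, -2.4, 3.6]
opening: 0.0304
```

```bash
python3 -c "
from st import *
o,R=st();nestpos(o,R)
from cell import cams
for n in('top','wrist','scene'):
  p=cams.read_camera(n);pickle.dump(p,open('pics/%s6.pkl'%n,'wb'))
ov=cv2.resize(load('top6')['color'][140:230,380:490,::-1],None,fx=3.5,fy=3.5,interpolation=cv2.INTER_CUBIC)
w=load('wrist6')['color'][120:330,180:460,::-1];w=cv2.resize(w,(395,315),interpolation=cv2.INTER_CUBIC)
cv2.imwrite('pics/m6.png',np.hstack([ov[:315],w]))
"
```

```text
t 20.32 q [-0.666  0.333  1.853  0.549  0.663  0.746] p [ 0.5417 -0.2044  0.1757] rpy [-2.977 -0.461 -0.269] F [-4.6 -2.4  3.6] T [-0.18  0.8   0.53] op 0.0304
tilt 27.94 dir 0.089
TCP in nest mm [ 1.7  1.  55.1] foot in nest mm [ 3.9 -3.3  4.9] beta -0.481 axis err [-0.044  0.085]
```

View pics/m6.png

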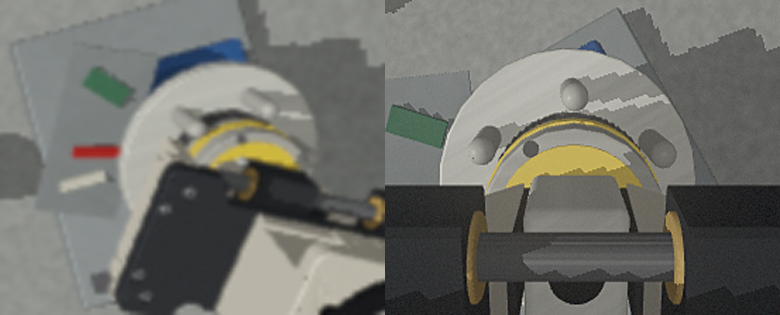

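Emit:
servo_tool(targets="0 0 0.4 0.08;0 0 0.4 0.08;0 0 0.4 0.08;0 0 0.4 0.08;0 0 0.4 0.08")

```text
time: 21.1
tool_pos: [0.5415, -0.2056, 0.1749]
tool_rot: [-2.81, -0.363, -0.687]
contact_force: [-5.7, -1.4, 6.4]
opening: 0.0299
```

```bash
python3 -c "
from st import *
o,R=st();nestpos(o,R)
from cell import cams
for n in('top','wrist','scene'):
  p=cams.read_camera(n);pickle.dump(p,open('pics/%s7.pkl'%n,'wb'))
ov=cv2.resize(load('top7')['color'][140:230,380:490,::-1],None,fx=3.5,fy=3.5,interpolation=cv2.INTER_CUBIC)
w=load('wrist7')['color'][120:330,180:460,::-1];w=cv2.resize(w,(395,315),interpolation=cv2.INTER_CUBIC)
cv2.imwrite('pics/m7.png',np.hstack([ov[:315],w]))
"
```

```text
t 21.1 q [-0.667  0.334  1.853  0.547  0.66   1.142] p [ 0.5415 -0.2056  0.1749] rpy [-2.81  -0.363 -0.687] F [-5.7 -1.4  6.4] T [-0.06  0.86  0.41] op 0.0299
tilt 27.87 dir 0.084
TCP in nest mm [ 0.8 -0.1 54.6] foot in nest mm [ 3.  -4.5  4.3] beta -0.877 axis err [-0.043  0.087]
```

View pics/m7.png

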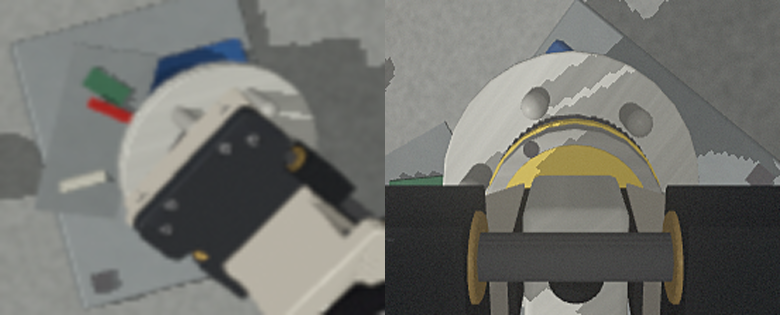

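Emit:
servo_tool(targets="0 0 0.4 0.06;0 0 0.4 0.06;0 0 0.4 0.06")

```text
time: 21.62
tool_pos: [0.5414, -0.2059, 0.1745]
tool_rot: [-2.754, -0.301, -0.861]
contact_force: [-4.8, 2.4, 7.9]
opening: 0.0298
```

```bash
python3 -c "
from st import *
o,R=st();nestpos(o,R)"
```

```text
t 21.62 q [-0.667  0.334  1.854  0.547  0.659  1.317] p [ 0.5414 -0.2059  0.1745] rpy [-2.754 -0.301 -0.861] F [-4.8  2.4  7.9] T [0.55 0.53 0.65] op 0.0298
tilt 27.85 dir 0.083
TCP in nest mm [ 0.5 -0.3 54.4] foot in nest mm [ 2.6 -4.8  4.1] beta -1.053 axis err [-0.042  0.088]
```

Emit:
servo_tool(targets="0 0 0.4 0.06;0 0 0.4 0.06")

```text
time: 21.88
tool_pos: [0.5416, -0.2057, 0.1747]
tool_rot: [-2.724, -0.256, -0.971]
contact_force: [-2.6, -3.1, 5.7]
opening: 0.0306
```

```bash
python3 -c "
from st import *
o,R=st();nestpos(o,R)
from cell import cams
for n in('top','scene'):
  p=cams.read_camera(n);pickle.dump(p,open('pics/%s8.pkl'%n,'wb'))
ov=cv2.resize(load('top8')['color'][140:230,380:490,::-1],None,fx=3.6,fy=3.6,interpolation=cv2.INTER_CUBIC)
w=load('scene8')['color'][90:190,190:310,::-1];w=cv2.resize(w,(389,324),interpolation=cv2.INTER_CUBIC)
cv2.imwrite('pics/m8.png',np.hstack([ov[:324],w]))
"
```

```text
t 21.88 q [-0.666  0.334  1.854  0.546  0.659  1.434] p [ 0.5416 -0.2057  0.1747] rpy [-2.724 -0.256 -0.971] F [-2.6 -3.1  5.7] T [-0.61  0.18  0.94] op 0.0306
tilt 27.84 dir 0.082
TCP in nest mm [ 0.8 -0.2 54.4] foot in nest mm [ 2.9 -4.6  4.2] beta -1.168 axis err [-0.042  0.088]
```

View pics/m8.png

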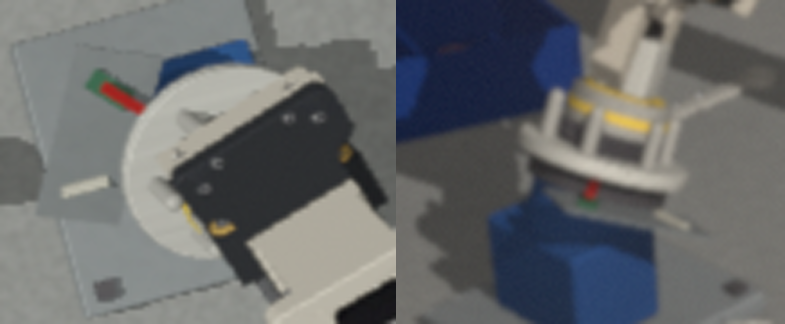

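Emit:
servo_tool(targets="0 0 0.4 0.06;0 0 0.4 0.06")

```text
time: 22.22
tool_pos: [0.5426, -0.2069, 0.1752]
tool_rot: [-2.7, -0.214, -1.076]
contact_force: [-4.2, -2.5, 4.6]
opening: 0.0324
```

```bash
python3 -c "
from st import *
o,R=st();nestpos(o,R)
from cell import cams
p=cams.read_camera('top');pickle.dump(p,open('pics/top9.pkl','wb'))
p=cams.read_camera('scene');pickle.dump(p,open('pics/scene9.pkl','wb'))
RN=Rnest(NY)
for i in (0,4,6,7,8,9):
  p=load('top%d'%i);c=p['color'].astype(int)[150:215,395:425]
  m=(c[...,0]>110)&(c[...,1]<70)&(c[...,2]<70);v,u=np.nonzero(m);
  P=[]
  for a,b in zip(u+395,v+150):
    C,d=ray(p,(a,b));n=RN[:,2];q=C+d*((NC-n*.008-C)@n)/(d@n);P.append(RN.T@(q-NC))
  P=np.array(P);r=P[:,:2].mean(0);print(i,len(u),u.mean()+395,v.mean()+150,'ang',np.arctan2(r[1],r[0]),np.hypot(*r))
"
```

```text
t 22.23 q [-0.665  0.335  1.852  0.543  0.655  1.548] p [ 0.5426 -0.2069  0.1752] rpy [-2.7   -0.214 -1.076] F [-4.2 -2.5  4.6] T [-0.75  0.32  1.26] op 0.0324
tilt 27.9 dir 0.073
TCP in nest mm [ 1.6 -1.6 54.6] foot in nest mm [ 3.7 -6.3  4.4] beta -1.28 axis err [-0.042  0.092]
0 31 406.8709677419355 189.48387096774195 ang 1.4548534080924755 0.07128080637832501
4 31 406.8709677419355 189.48387096774195 ang 1.4548534080924755 0.07128080637832501
6 38 406.8421052631579 182.9736842105263 ang 1.2637679055704907 0.07219626200085584
7 33 411.06060606060606 170.93939393939394 ang 0.9125414887471479 0.07212598079760713
8 39 413.38461538461536 166.66666666666666 ang 0.7844230496149248 0.07271863718698922
9 38 413.3421052631579 166.5 ang 0.7813046884405673 0.07299454166976432
```

Emit:
servo_tool(targets="0 0 0 0;0 0 0 0;0 0 0 0", hand=0.6)

```text
time: 22.7
tool_pos: [0.5424, -0.2061, 0.1741]
tool_rot: [-2.7, -0.212, -1.074]
contact_force: [-0.8, -0.1, 0.6]
opening: 0.054
```

```bash
python3 -c "
from ov import *
o,R=st();nestpos(o,R)
from cell import cams
for n in('top','scene','wrist'):
  p=cams.read_camera(n);pickle.dump(p,open('pics/%s10.pkl'%n,'wb'))
ov('s','scene10','pics/o10.png',(215,70),(80,90),6.5,0,-.95)
w=load('wrist10')['color'][100:340,160:480,::-1];w=cv2.resize(w,(270,585*240//585));w=cv2.copyMakeBorder(w,0,585-w.shape[0],0,0,0)
cv2.imwrite('pics/m10.png',np.hstack([cv2.imread('pics/o10.png'),w]))
"
```

```text
t 22.7 q [-0.665  0.336  1.853  0.545  0.656  1.545] p [ 0.5424 -0.2061  0.1741] rpy [-2.7   -0.212 -1.074] F [-0.8 -0.1  0.6] T [ 0.15  0.33 -0.01] op 0.054
tilt 27.86 dir 0.078
TCP in nest mm [ 1.2 -0.8 53.6] foot in nest mm [ 3.3 -5.3  3.3] beta -1.279 axis err [-0.042  0.09 ]
```

View pics/m10.png

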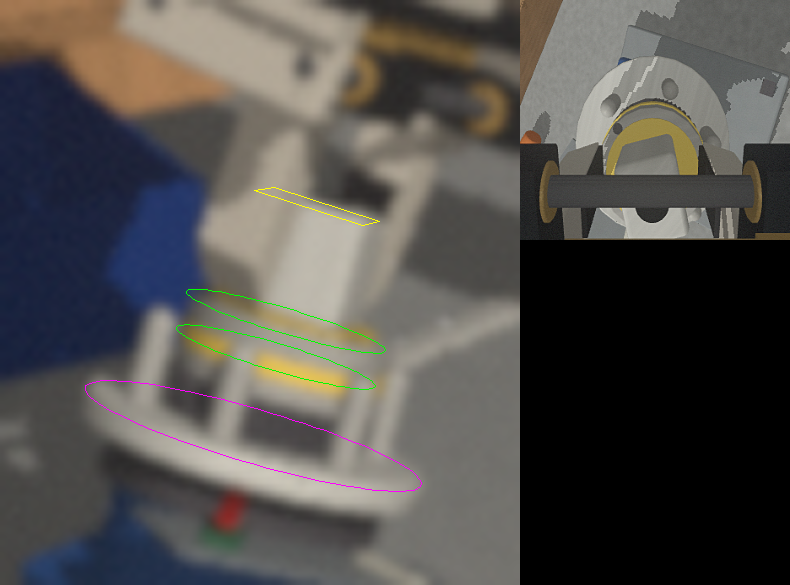

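```bash
python3 -c "
from st import *
o,R=st();print(rel(o,R,o['tool_pos']+Rnest(NY)[:,2]*.08))"
```

```text
t 22.85 q [-0.665  0.336  1.853  0.545  0.656  1.545] p [ 0.5425 -0.2062  0.1743] rpy [-2.7   -0.212 -1.074] F [-0.2 -0.7  0.7] T [0.14 0.23 0.03] op 0.055
tilt 27.87 dir 0.077
[  7.89392098  -1.1412584  -79.60140414]
```

Emit:
servo_tool(targets="0.5 0 -5 0;1 0 -10 0;2 0 -20 0;2 0 -20 0;3 0 -30 0;0 0 -40 0;0 0 -40 0;0 0 0 0", hand=0.75)

```text
time: 23.85
tool_pos: [0.4656, -0.2203, 0.3306]
tool_rot: [-2.701, -0.216, -1.075]
contact_force: [0.3, -0.7, -0.7]
opening: 0.0689
```

```bash
python3 -c "
from ov import *
o,R=st()
from cell import cams
for n in('top','scene','wrist'):
  p=cams.read_camera(n);pickle.dump(p,open('pics/%s11.pkl'%n,'wb'))
cv2.imwrite('pics/top11.png',load('top11')['color'][:,:,::-1])
ov('s','scene11','pics/o11.png',(215,70),(80,90),6.2,0,-.95)
ov('t','top11','pics/o11t.png',(395,145),(95,85),6,0,-.95)
"
```

```text
t 23.85 q [-0.812  0.058  1.734  0.426  1.064  1.63 ] p [ 0.4656 -0.2203  0.3306] rpy [-2.701 -0.216 -1.075] F [ 0.3 -0.7 -0.7] T [0.12 0.33 0.04] op 0.0689
tilt 27.92 dir 0.069
```

View pics/top11.png

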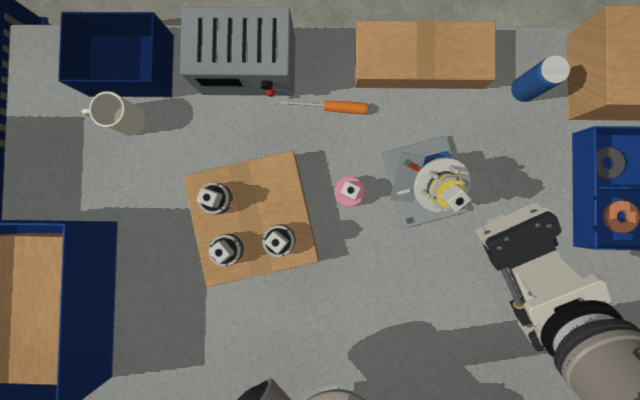

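View pics/o11.png

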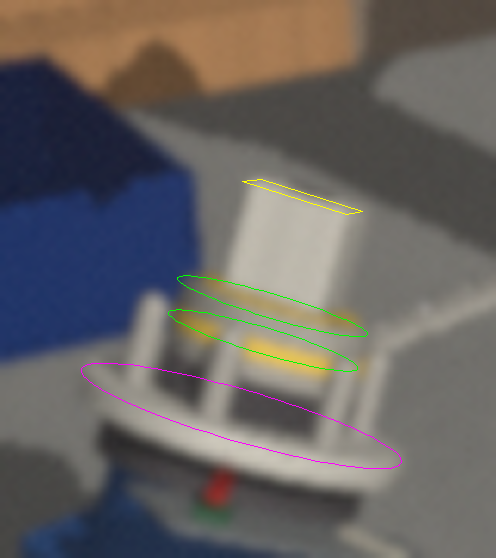

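View pics/o11t.png

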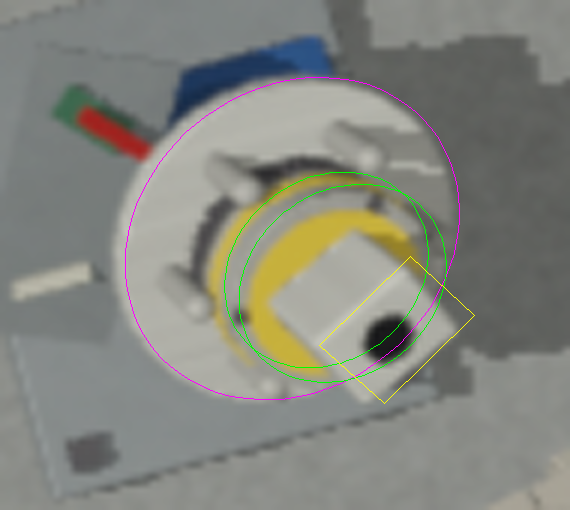

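```bash
python3 -c "
from st import *
RN=Rnest(NY)
p=load('top11');c=p['color'].astype(int)
def ang(m,name,h):
  v,u=np.nonzero(m);P=[]
  for a,b in zip(u,v):
    C,d=ray(p,(a,b));n=RN[:,2];q=C+d*((NC+n*h-C)@n)/(d@n);P.append(RN.T@(q-NC))
  P=np.array(P);r=P[:,:2].mean(0);print(name,h,len(u),np.arctan2(r[1],r[0]).round(3),np.hypot(*r).round(4))
roi=np.zeros(c.shape[:2],bool);roi[150:205,395:425]=1
red=roi&(c[...,0]>110)&(c[...,1]<70)&(c[...,2]<70)
gr=roi&(c[...,1]>c[...,0]+20)&(c[...,1]>c[...,2]+10)
wh=roi&(c.min(2)>165)
for h in(-.008,-.015): ang(red,'red',h);ang(gr,'green',h);ang(wh,'white',h)
p=load('top0');c=p['color'].astype(int);gr=roi&(c[...,1]>c[...,0]+20)&(c[...,1]>c[...,2]+10)
for h in(-.008,-.015):ang(gr,'green0',h)
"
```

```text
red -0.008 40 0.786 0.0726
green -0.008 29 0.778 0.0888
white -0.008 258 1.391 0.0461
red -0.015 40 0.793 0.0693
green -0.015 29 0.784 0.0856
white -0.015 258 1.455 0.0436
green0 -0.008 79 0.781 0.0816
green0 -0.015 79 0.788 0.0784
```

```bash
python3 -c "
from cell import robot
print(robot.hand_in())"
```

```text
the job is handed in; nothing more can be done
None
```

I put the yellow-banded brake in the tilted nest, turned it clockwise until the spindle reached its stop, released it and backed the gripper clear. I handed the job in at about 24 s; no verdict came back.

**How it went**
- **Tilt:** the moves can't tilt the tool directly, so I pushed the arm out past its reach until it leaned about 25°. It stayed about 4–5° off the nest axis from then on.
- **Grasp:** I gripped the brake on the carton twice, because the first grip sat too high on the stub.
- **Drop:** the groove was already nearly in line with the tongue, so it dropped almost straight in. I turned it about ±0.05 rad while pressing (about 18 N). I then opened the jaws so the brake could settle flat, and regripped it to turn.

**Last checks**
- **Seated:** in the scene camera the drum sits at the fully-home level. A comparison drawn 8 mm higher, taken just before turning, clearly did not fit.
- **At the stop:** the red pointer measures 0.786 rad and the green mark 0.781. It moved only about 0.003 rad over the last two turning steps, while the torque reached about 1.3 N m.
- **Everything else:** the three spare brakes and the pink part show at the same places as before.

**What did not match cleanly**
- The position drawn over the top camera view is 2–4 mm off sideways; I put this down to calibration and my fit of the nest.
- While tilting at full stretch, joint 3 read 0.037–0.042 rad against its listed limit of 0.04, so it sat at or slightly past that limit.
- In the last turning steps the jaws twisted a little on the stub.

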